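Plug the tube and hold the cam lift at its highest point

TASK

Set the orange tapered plug fully down into the mouth of the aluminium tube on the green cam lift, collar flat on the rim, and let go of it. Then swing the lift's red-knobbed lever up until the cam carries the tube to its highest point, with the handle standing straight up, and finish while still holding it there: the lever is sprung and drops back if released. Leave the other things on the bench where they are.

Things in the scene. Friction and masses are not known exactly. Their poses are not given: they have to be found in the camera images.
- plug: Loose orange plug, 64 mm tall, about 90 g, standing upright on its narrow end. Origin: centre of that end; z up along its axis. From below: tapered shank 22 mm long (diameter 30 mm at the foot, 37 mm at the collar), collar 50 mm diameter (22 to 28 mm above the origin), round grip 26 mm diameter (28 to 64 mm above the origin).
- rig: Green cam lift fixed to the bench. Origin under the tube's axis at bench level, z up. Base 12 mm thick, x -60 to 105, y +-85 mm. Its steel table (100 x 130 mm, top 110 mm up at rest) carries the tube, clamped upright at its centre. The lever swings in a vertical plane 85 mm to the rig's +x side of the tube axis, lying to the -y side at rest. White scale at +y, top 127 mm up.
- tube_mouth (a point): Centre of the tube's open upper rim, 165 mm above the bench at rest, 175 mm at the highest lift; may shift 1 to 2 mm sideways on the way. z up. Bore 40 mm diameter and 51 mm deep, outside diameter 46 mm, wall 3 mm. With the plug home its collar lies on the rim and its origin is 22 mm below this point.
- cam_axis (a point): Point on the lever's horizontal turning axis (the rig's x direction), in the plane in which the lever swings, 62 mm above the bench. Fixed.
- handle_knob (a point): Centre of the red drum knob (32 mm diameter, 26 mm long, its flat ends facing along the turning axis) on the lever's end, 150 mm from the turning axis; its rod is 12 mm thick and points at the axis. At rest about 137 mm above the bench and 130 mm to the rig's -y side of the axis; at the highest lift straight above the axis, 212 mm above the bench.
- cam_lever (a joint): Lever angle in rad: 0 at rest on its stop, growing as the knob swings up and over from the rig's -y side towards +y. The lift is highest at 1.05 (handle straight up); beyond that the table sinks again; end stop at 1.65. A return spring and the weights pull it back to 0: about 3 N at the knob, at rest and at the top.
- offcut: Bystander: short aluminium tube offcut, 46 mm diameter, 50 mm tall, standing loose on the bench. Origin: centre of its underside.
- rivet_tin: Bystander: closed blue tin, 60 mm diameter, 75 mm tall, standing on the bench. Origin: centre of its underside.
- hammer: Bystander: hammer lying on the bench on the far side of the lift. Origin: in the middle of its length, at its underside.
- blanks: Bystander: stack of yellow sheet blanks 150 x 70 mm, 30 mm tall. Origin: centre of its underside.
Mind the look-alikes: they are no part of the job. Several things have the shape of the plug; the one meant has the colours described above.

How it is judged (in metres and radians):
On the way, in this order (a step that is already met when the one before it is completed fails the run):
1. the plug sits home in the tube and has been let go, with the lever still down (z of plug in the frame of tube_mouth below -0.0195 m and horizontal distance between plug and tube_mouth below 0.005 m and angle between plug's own z axis and vertical below 0.08 rad and contact force between each of the arm, the fingers and plug below 0.1 N and value of joint cam_lever below 0.5 rad), for 0.3 s.
2. the robot holds the lever at the cam's highest lift (value of joint cam_lever between 0.92 and 1.18 rad and height (world z) of tube_mouth above 0.1738 m and contact force between any of the fingers, the arm and cam_lever above 1 N), for 0.2 s.
At the end, for the whole second after the job is handed in: Robot holds the lever (over 1 N), still (under 0.1 rad/s), at 0.92 to 1.18 rad, rim above 173.8 mm; plug untouched in the tube, foot 19.5 mm or more below the rim, within 5 mm of its axis and 0.08 rad of upright; bystanders moved under 30 mm (all of step 2 and z of plug in the frame of tube_mouth below -0.0195 m and horizontal distance between plug and tube_mouth below 0.005 m and angle between plug's own z axis and vertical below 0.08 rad and contact force between each of the arm, the fingers and plug below 0.1 N and velocity of joint cam_lever between -0.1 and 0.1 rad/s and distance of each of offcut, rivet_tin, hammer, blanks from where it was at the start of the episode below 0.03 m); the arm keeps its last pose, push and grip.
It fails at once if the loose tube offcut is disturbed (moved over 30 mm) (distance of offcut from where it was at the start of the episode above 0.03 m).
It fails at once if the blue tin is disturbed (moved over 30 mm) (distance of rivet_tin from where it was at the start of the episode above 0.03 m).
It fails at once if the hammer is disturbed (moved over 30 mm) (distance of hammer from where it was at the start of the episode above 0.03 m).
It fails at once if the stack of yellow blanks is disturbed (moved over 30 mm) (distance of blanks from where it was at the start of the episode above 0.03 m).
It also fails if it takes over 59 s, if anything falls off the work surface, if the arm or the gripper's body presses on something with over 40 N, if the wrist force passes 120 N, or if a joint passes its speed limit or range.

ROBOT

A 7-joint arm with a two-finger parallel gripper is mounted at the origin on the work surface. World frame = base frame: x ahead of the robot, y to its left, z up, the work surface at z = 0. Lengths are in mm, angles in rad, forces in N, time in s.
With the tool pointing down it reaches from about 425 to 925 mm from the base axis. Payload 6.8 kg.
Tool frame: the origin (TCP) lies midway between the tips of the shut fingers; the grasp point (between the pads) lies 19 mm behind it; z points along the fingers, y is the direction in which the jaws open and shut (so a half turn about z gives the same grasp; the last joint's range is limited). The gripper opens to 85 mm and grips with 20 to 120 N. Pads are 22 mm wide; open, the fingers measure 114 mm over their backs; the gripper's body (76 mm by 85 mm) begins 54 mm behind the grasp point. The pads swing forward as they close: fully open they stand 13 mm farther back than shut.
Start: joints at [1.122, 0.477, 0.022, 1.555, -0.011, 1.109, -0.083], TCP at [225.622, -636.193, 231.308] pointing down, gripper open.
Joint ranges: [-2.96, 2.96], [-0.34, 2.1], [-1.41, 1.46], [0.24, 2.44], [-1.37, 4.51], [0.17, 1.92], [-2.96, 2.96]. Speed limits (rad/s): [2.39, 2.39, 3.14, 3.14, 3.14, 3.14, 3.14].

INTERFACE

Orientations are given as a unit quaternion [x, y, z, w].
In Python, from workcell import bot gives the robot as it stands.
- The arm moves only by the tool jog_arm, never from a script. Its argument "commands" is a list of rows, each a list of 3 entries, a list of its own where there are three numbers: the turn, a rotation vector about the tool's x, y, z as a fraction of full scale, then the shift along the tool's x, y, z as a fraction of full scale, then the closure, from -1 (fully open) to 1 (shut). A call has 1 to 20 rows; each row is the pose to reach, as a shift and turn from the pose measured when the call began, along the tool's axes at that moment; what a row does not reach only later rows make up. Full scale, the value 1, is 0.5 m for a shift and 60 degrees for a turn. A row lasts 1/8 s, in which the tool goes at most 62.5 mm and 10.7 degrees, less where a joint would pass 70% of its speed; a pose out of reach is approached as far as the arm can. A call with a number of a shift or a turn outside -1 to 1 is refused whole. A call with a gripper value outside its range is refused whole. The fingers move at their own pace and stop on an object; "force" is the grip in N (left out, the last holds). Time passes only in rows, so rows that repeat a pose let the fingers close. It gives the time, the measured TCP pose, the force and the opening at its end, in the units of the state.
- bot.state(): the state, without advancing time (a new reading comes with each control period).
- bot.capture(name): name is "side" or "top" or "wrist"; returns a dict with "image" (480x640x3 uint8, red, green, blue), "fx", "fy", "cx", "cy" (pixels), "xyz" and "rotation" of the camera in the world. Camera axes: x right, y down, z forward; pixel columns grow to the right and rows downward; lengths in mm; the calibration is good to about 2 mm. A picture is of the moment at which its call begins. There is no depth.
- bot.sign_off(): hands the job in, once; it reports no verdict.
The state is a dict: "clock": time; "q": joint angles; "qd": joint speeds; "joint_torque": joint torques, N m; "ee_pos": TCP position; "orientation": TCP orientation; "wrist_force": force on the tool from outside, world axes, zero at the start; "ft_torque": the same for the moment, N m; "finger_gap": finger opening in mm.
Only numpy, scipy, OpenCV 4.12 (cv2) and the standard library are available. Lean on these libraries where they do the work, as an engineer would, in place of code of your own. Each camera call takes 0.05 s, during which the arm holds its last target.

## Working session

There is one attempt and no reset: what is moved stays moved. The work goes in short steps, Python scripts to look and compute and a tool call to move; the robot and the scene stay as the last step left them, time stands still between calls to the robot, and variables do not carry over. Pictures are saved under pics/ and viewed, and the job is handed in when it is done.

Besides the shell and the picture viewer there is one more tool, called after ">>>" as name(argument=value, ...) on one line, values as JSON. jog_arm: Moves the arm, as the interface text tells. Shift numbers are shares of 0.5 m and turn numbers shares of 60 degrees, none past 1 either way. Its arguments: {"type":"object","properties":{"commands":{"type":"array"},"force":{"type":"number"}},"required":["commands"]}

```bash
mkdir -p pics; ls
python3 - <<'E'
from workcell import bot
import cv2,pickle
print(bot.state())
for n in ["side","top","wrist"]:
    c=bot.capture(n); cv2.imwrite(f"pics/{n}0.png",c["image"][:,:,::-1]); pickle.dump(c,open(f"{n}0.pkl","wb"))
    print(n,[c[k] for k in("fx","fy","cx","cy","xyz","rotation")])
E
```

```text
pics
{'clock': 0.0, 'q': array([ 1.12186361,  0.4778223 ,  0.02233529,  1.55643228, -0.01149806,
        1.10928196, -0.08310581]), 'qd': array([ 0.00055967, -0.00049468,  0.00018953, -0.00049635,  0.00088716,
        0.00013787, -0.00040003]), 'joint_torque': array([-7.55048713e-04, -5.96441710e+01,  1.60736818e+00, -2.81190115e+01,
        1.24478806e-02,  9.47217224e-03,  1.21485149e-05]), 'ee_pos': array([ 225.42955119, -635.6306885 ,  230.31883393]), 'orientation': array([ 9.85512071e-01,  1.69602871e-01, -2.20139437e-04, -8.80779999e-04]), 'wrist_force': array([-0.91343933, -0.54649464, -0.52161678]), 'ft_torque': array([-0.04482599, -0.01488257,  0.00640752]), 'finger_gap': 85.4207008441591}
side [563.2677487664632, 563.2677487664632, 321.3359681443296, 241.9013234340222, array([ 392.00755406,  907.92139195, 1033.23434648]), array([-0.09688314,  0.91840098, -0.38089766,  0.04550027])]
top [493.1250938765774, 493.1250938765774, 325.36712167328363, 244.0086800802007, array([ 472.84222678,   17.56308043, 1236.0004735 ]), array([ 0.70977675, -0.70222537,  0.03220365, -0.04538083])]
wrist [353.03604060057245, 353.03604060057245, 314.2886282741553, 241.27583429908813, array([ 288.59533524, -613.11451687,  373.17175882]), array([ 0.80974772, -0.57166166, -0.07719006,  0.10748616])]
```

View pics/side0.png

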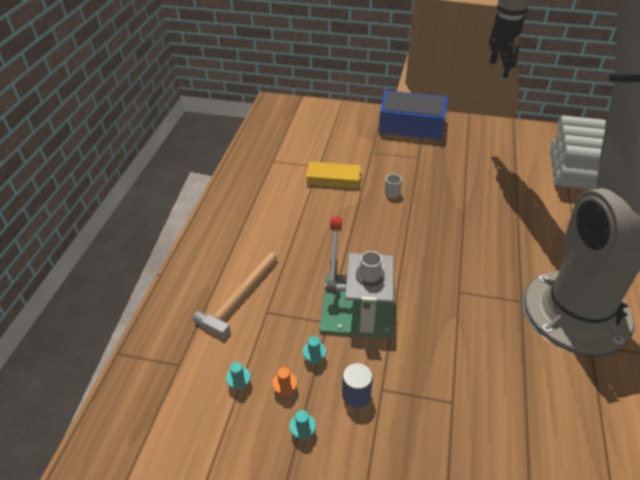

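View pics/top0.png

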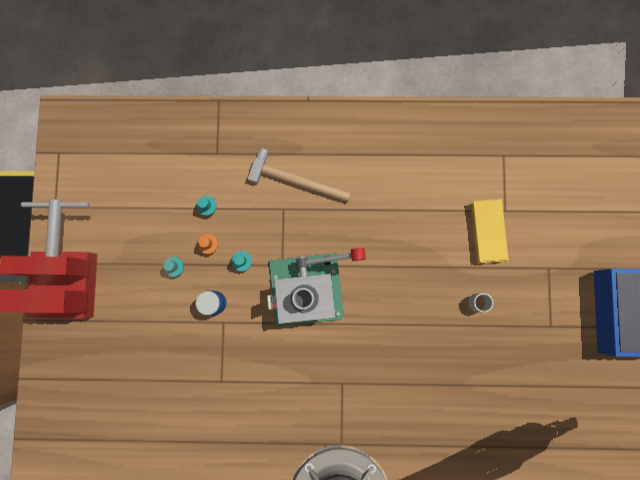

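View pics/wrist0.png

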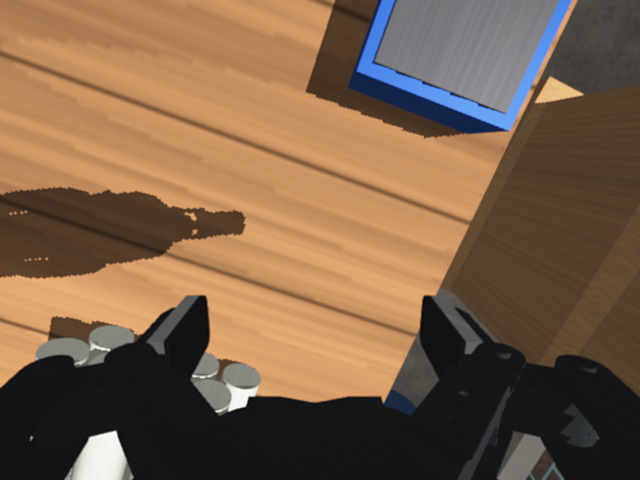

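```bash
cat > h.py <<'E'
import numpy as np,cv2,pickle
from scipy.spatial.transform import Rotation as R
def load(n): return pickle.load(open(n+".pkl","rb"))
def snap(n,tag):
    from workcell import bot
    c=bot.capture(n); cv2.imwrite(f"pics/{tag}.png",c["image"][:,:,::-1]); pickle.dump(c,open(tag+".pkl","wb")); return c
def ray(c,u,v):
    return np.array(c["xyz"]),R.from_quat(c["rotation"]).apply([(u-c["cx"])/c["fx"],(v-c["cy"])/c["fy"],1])
def plane(c,u,v,z):
    o,d=ray(c,u,v); return o+d*(z-o[2])/d[2]
def proj(c,p):
    q=R.from_quat(c["rotation"]).inv().apply(np.array(p)-c["xyz"]); return np.array([c["cx"]+c["fx"]*q[0]/q[2],c["cy"]+c["fy"]*q[1]/q[2]])
def tri(c1,p1,c2,p2):
    o1,d1=ray(c1,*p1);o2,d2=ray(c2,*p2)
    t=np.linalg.lstsq(np.c_[d1,-d2],o2-o1,rcond=None)[0]
    a=o1+d1*t[0];b=o2+d2*t[1]; return (a+b)/2,np.linalg.norm(a-b)
def mask(c,col):
    h=cv2.cvtColor(c["image"],cv2.COLOR_RGB2HSV).astype(int);H,S,V=h[...,0],h[...,1],h[...,2]
    if col=="orange": m=(H>=5)&(H<=13)&(S>200)&(V>150)
    if col=="red": m=((H<=3)|(H>=176))&(S>180)&(V>80)
    if col=="green": m=(H>=55)&(H<=85)&(S>100)&(V>25)
    return m.astype(np.uint8)
def blobs(m,amin=15):
    n,l,s,ce=cv2.connectedComponentsWithStats(m); return [(ce[i].round(1).tolist(),s[i].tolist()) for i in range(1,n) if s[i,4]>=amin]
def crop(c,u,v,w,h,k,tag):
    im=c["image"][max(0,v-h):v+h,max(0,u-w):u+w,::-1]; cv2.imwrite(f"pics/{tag}.png",cv2.resize(im,None,fx=k,fy=k,interpolation=cv2.INTER_NEAREST))
E
python3 - <<'E'
from h import *
t,s=load("top0"),load("side0")
for c in(t,s):
    for col in("orange","red"): print(col,blobs(mask(c,col)))
crop(t,290,280,100,75,4,"ct")
crop(s,340,300,80,100,3,"cs1"); crop(s,285,380,50,40,8,"cs2")
crop(t,207,240,50,40,8,"ct2")
E
```

```text
orange []
red [([353.9, 254.0], [351, 249, 7, 11, 58]), ([362.8, 254.0], [362, 249, 3, 10, 25]), ([17.9, 264.3], [0, 252, 39, 23, 562]), ([67.1, 296.2], [39, 257, 52, 61, 1219]), ([12.3, 300.5], [0, 290, 28, 22, 455])]
orange []
red [([336.9, 219.7], [333, 218, 8, 5, 26])]
```

Run:
```python
import cv2,numpy as np
a=cv2.imread("pics/cs1.png");b=cv2.imread("pics/cs2.png")
print(a.shape,b.shape)
```

```text
(600, 480, 3) (640, 800, 3)
```

View pics/ct.png

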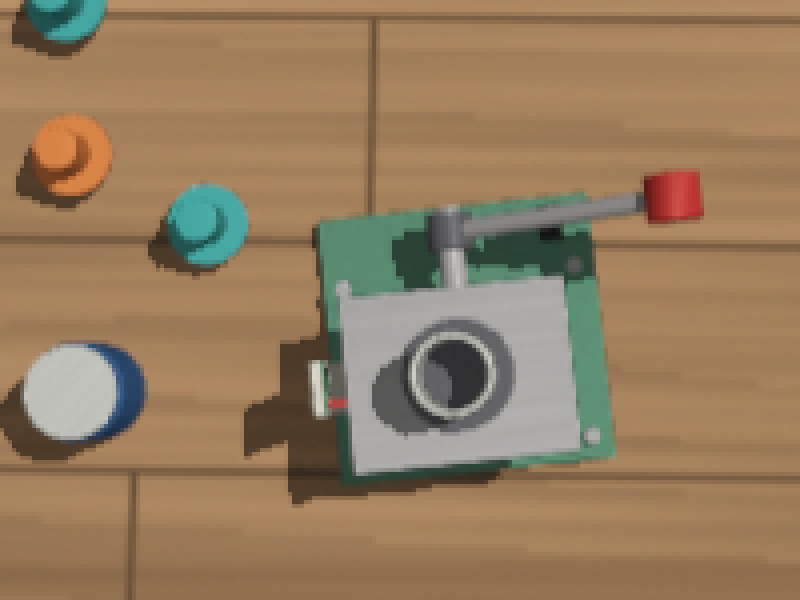

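View pics/cs1.png

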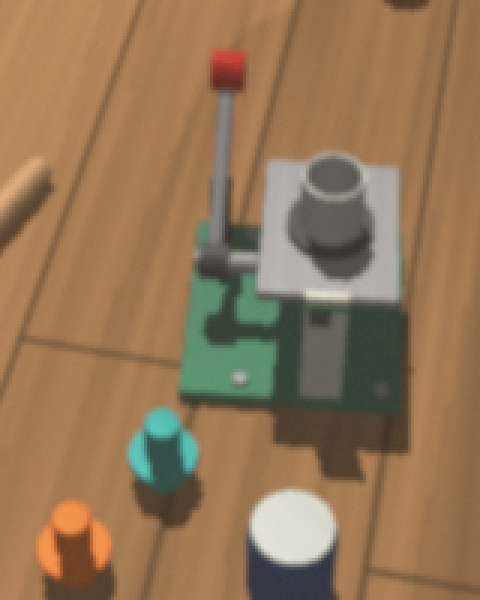

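View pics/cs2.png

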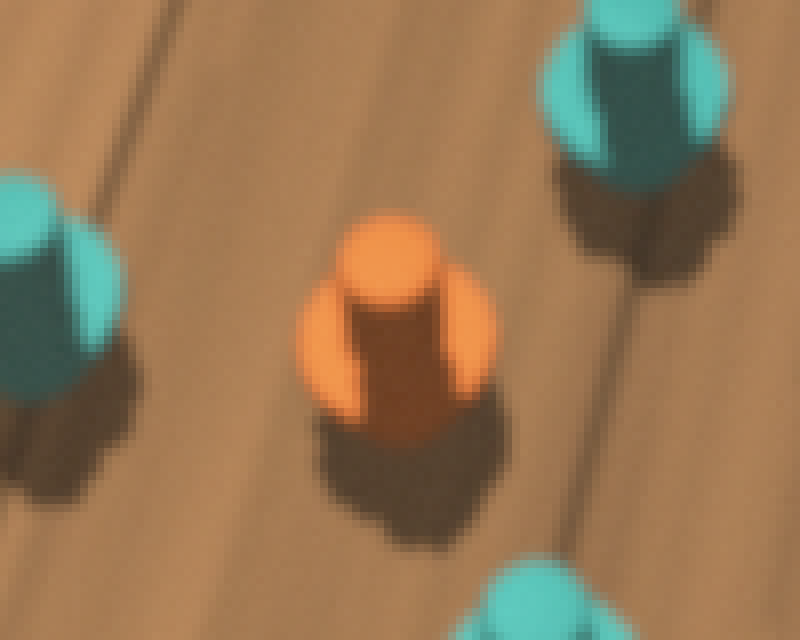

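View pics/ct2.png

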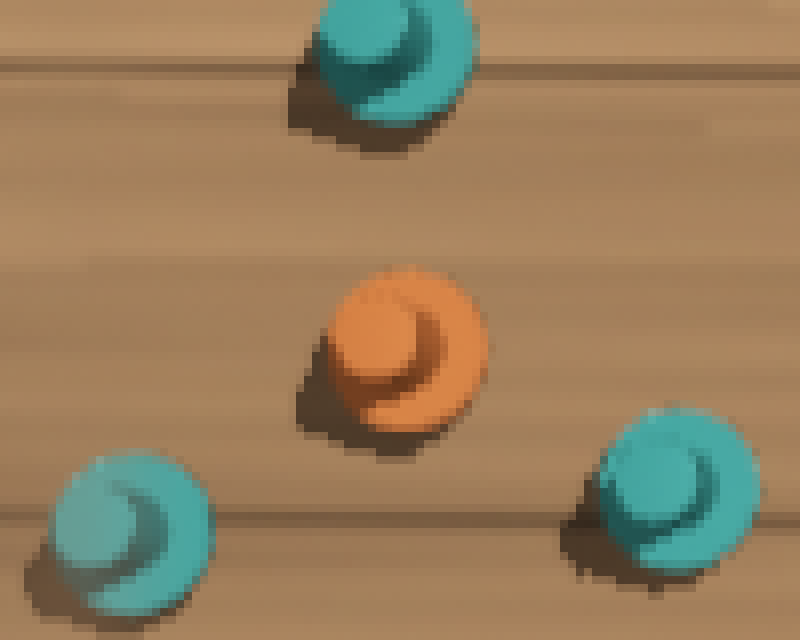

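Run:
```python
from h import *
t,s=load("top0"),load("side0")
print("grip top",plane(t,203.1,241.1,64),plane(s,283.25,371.75,64),tri(t,(203.1,241.1),s,(283.25,371.75)))
print("collar",plane(t,207.6,243.25,28))
print("mouth",plane(t,302.5,298,165),plane(s,370.5,258.2,165),tri(t,(302.5,298),s,(370.5,258.2)))
k=(190+673/4-.5,205+196/4-.5);ks=(260+229/3-.5,200+70/3-.5)
print("knob",plane(t,*k,150),plane(s,*ks,145),tri(t,k,s,ks))
# table corners z=110 from ct crop
for p in((341,298),(565,277),(580,450),(354,474)):
  print("tab",plane(t,190+p[0]/4-.5,205+p[1]/4-.5,110))
for n,p,z in(("tin",(72,391),75),):
  print(n,plane(t,190+p[0]/4-.5,205+p[1]/4-.5,z))
for n,p in(("tealA",(405,52)),("tealB",(680,490)),("tealC",(133,535))):
  print(n,plane(t,157+p[0]/8-.5,200+p[1]/8-.5,28))
```

```text
grip top [606.09992981 334.22637784  64.        ] [604.54360136 330.70903751  64.        ] (array([604.68888422, 333.03251245,  67.8458158 ]), np.float64(1.950136691765476))
collar [604.94291674 332.55010021  28.        ]
mouth [472.93312649  86.2981182  165.        ] [473.1532627   84.66897788 165.        ] (array([472.96762984,  86.19765516, 166.61536477]), np.float64(0.06957619409642751))
knob [572.05030561 -33.24289445 150.        ] [570.55350806 -29.44405409 145.        ] (array([572.13151615, -33.74590675, 140.91116197]), np.float64(1.5006776085335218))
tab [515.32993039 153.99122744 110.        ]
tab [528.69348447  26.22492908 110.        ]
tab [431.10400248  16.72614782 110.        ]
tab [416.09358505 144.34537183 110.        ]
tin [460.41291014 315.23307563  75.        ]
tealA [698.4962827  337.29756764  28.        ]
tealB [562.39109489 247.02240007  28.        ]
tealC [546.74377268 415.77908349  28.        ]
```

Candidates for the plug in the top view are orange (207,244) and three teal look-alikes at (207,206), (174,267) and (241,261). I choose the orange one, and the close crops confirm its colour. It stands at about (605, 332), and the tube mouth is at about (473, 86).

```bash
cat >> h.py <<'E'
def go(p,psi,s=None,tilt=None):
    """target TCP p, tool y (jaw) azimuth psi deg, pointing down"""
    from workcell import bot
    s=s or bot.state()
    R0=R.from_quat(s["orientation"])
    y=np.array([np.cos(np.radians(psi)),np.sin(np.radians(psi)),0]);z=np.array([0,0,-1.]);x=np.cross(y,z)
    R1=R.from_matrix(np.c_[x,y,z])
    rv=(R0.inv()*R1).as_rotvec(degrees=True)/60
    sh=R0.inv().apply(np.array(p)-s["ee_pos"])/500
    print("turn",rv.round(4).tolist(),"shift",sh.round(4).tolist())
E
python3 - <<'E'
from h import *
go((560,-200,260),-20);
E
```

```text
turn [-0.0013, -0.0005, -0.8411] shift [0.9218, -0.5978, -0.0582]
```

>>> jog_arm(commands=[[[0,0,-0.84],[0.92,-0.6,-0.06],-1],[[0,0,-0.84],[0.92,-0.6,-0.06],-1],[[0,0,-0.84],[0.92,-0.6,-0.06],-1],[[0,0,-0.84],[0.92,-0.6,-0.06],-1],[[0,0,-0.84],[0.92,-0.6,-0.06],-1],[[0,0,-0.84],[0.92,-0.6,-0.06],-1],[[0,0,-0.84],[0.92,-0.6,-0.06],-1],[[0,0,-0.84],[0.92,-0.6,-0.06],-1],[[0,0,-0.84],[0.92,-0.6,-0.06],-1],[[0,0,-0.84],[0.92,-0.6,-0.06],-1],[[0,0,-0.84],[0.92,-0.6,-0.06],-1],[[0,0,-0.84],[0.92,-0.6,-0.06],-1]])

```text
clock: 1.65
ee_pos: [557.7, -201.1, 260.6]
orientation: [0.82, 0.572, -0.0, -0.001]
wrist_force: [1.0, -0.2, -0.3]
finger_gap: 85.3
```

Run:
```python
from h import *
go((570,285,220),28)
```

```text
turn [-0.0014, -0.0008, -0.8038] shift [0.9206, -0.313, 0.0819]
```

>>> jog_arm(commands=[[[0,0,-0.8],[0.92,-0.25,0.08],-1],[[0,0,-0.8],[0.92,-0.25,0.08],-1],[[0,0,-0.8],[0.92,-0.25,0.08],-1],[[0,0,-0.8],[0.92,-0.25,0.08],-1],[[0,0,-0.8],[0.92,-0.25,0.08],-1],[[0,0,-0.8],[0.92,-0.25,0.08],-1],[[0,0,-0.8],[0.92,-0.25,0.08],-1],[[0,0,-0.8],[0.92,-0.25,0.08],-1],[[0,0,-0.8],[0.92,-0.25,0.08],-1],[[0,0,-0.8],[0.92,-0.25,0.08],-1],[[0,0,-0.8],[0.92,-0.25,0.08],-1]])

```text
clock: 3.02
ee_pos: [600.3, 271.2, 220.9]
orientation: [0.518, 0.855, -0.001, -0.0]
wrist_force: [0.1, -0.2, -0.1]
finger_gap: 85.3
```

Run:
```python
from h import *
c=snap("wrist","w1"); print(c["xyz"])
print(proj(c,(605,332.5,64)),proj(c,(605,332.5,28)))
```

```text
[570.14277198 330.79626496 363.67019998]
[352.68698095 163.54540584] [348.64099831 161.6080074 ]
```

View pics/w1.png

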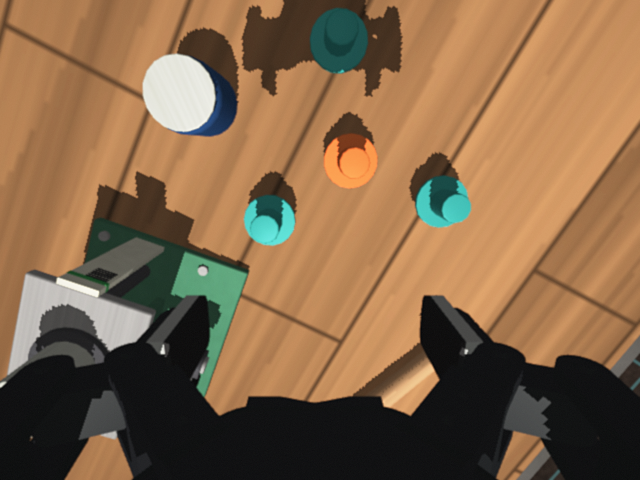

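Run:
```python
from h import *
c=load("w1"); crop(c,350,160,40,35,10,"w1c")
```

```text
(no output)
```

View pics/w1c.png

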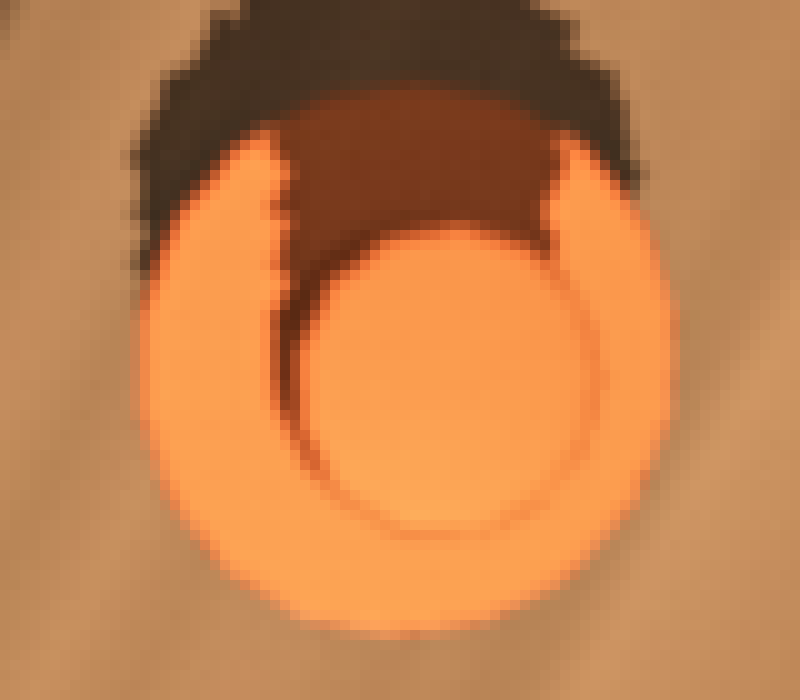

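Run:
```python
from h import *
c=load("w1"); print(plane(c,354.4,162.6,64),plane(c,350.4,160.5,28))
# mouth visible? 
go((605,333,100),28); go((605,333,36),28)
```

```text
[605.88442019 333.82739566  64.        ] [605.95829445 334.13327135  28.        ]
turn [-0.001, -0.0001, -0.0067] shift [0.1045, 0.0657, 0.242]
turn [-0.001, -0.0001, -0.0067] shift [0.1045, 0.0659, 0.37]
```

>>> jog_arm(commands=[[[0,0,0],[0.106,0.067,0.1],-1],[[0,0,0],[0.106,0.067,0.2],-1],[[0,0,0],[0.106,0.067,0.24],-1],[[0,0,0],[0.106,0.067,0.24],-1],[[0,0,0],[0.106,0.067,0.3],-1],[[0,0,0],[0.106,0.067,0.34],-1],[[0,0,0],[0.106,0.067,0.373],-1],[[0,0,0],[0.106,0.067,0.373],-1]])

```text
clock: 4.08
ee_pos: [604.8, 333.3, 33.7]
orientation: [0.518, 0.855, -0.001, -0.001]
wrist_force: [0.3, -0.4, -0.5]
finger_gap: 85.4
```

Run:
```python
from h import *
c=snap("wrist","w2")
```

```text
(no output)
```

View pics/w2.png

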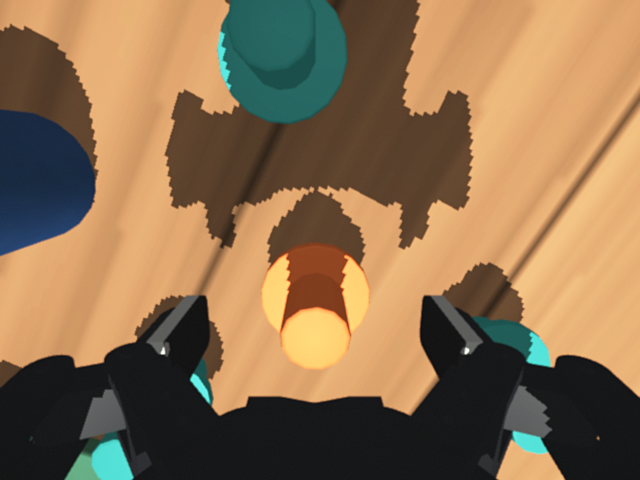

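The plug's grip (316,338) is centred between the fingers (about 208 and 422). I'll close on it now.

>>> jog_arm(force=40, commands=[[[0,0,0],[0,0,0],1],[[0,0,0],[0,0,0],1],[[0,0,0],[0,0,0],1],[[0,0,0],[0,0,0],1],[[0,0,0],[0,0,0],1],[[0,0,0],[0,0,0],1],[[0,0,0],[0,0,0],1],[[0,0,0],[0,0,0],1]])

```text
clock: 5.12
ee_pos: [605.4, 334.0, 35.1]
orientation: [0.518, 0.855, -0.0, -0.0]
wrist_force: [-1.4, -1.6, 5.0]
finger_gap: 24.3
```

Run:
```python
from h import *
c=snap("wrist","w3")
```

```text
(no output)
```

View pics/w3.png

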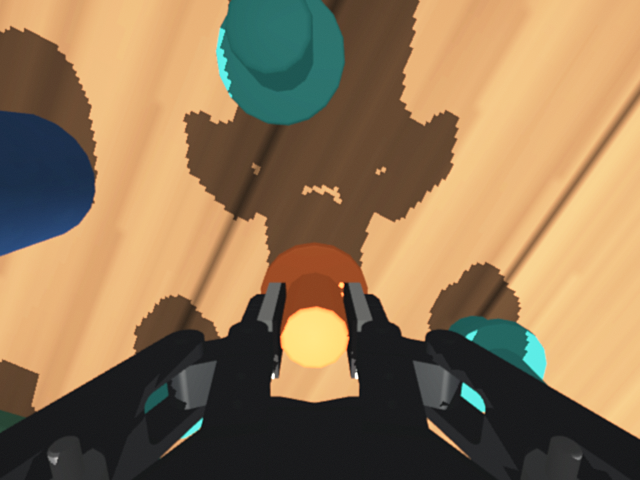

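>>> jog_arm(commands=[[[0,0,0],[0,0,-0.02],1],[[0,0,0],[0,0,-0.1],1],[[0,0,0],[0,0,-0.2],1],[[0,0,0],[0,0,-0.3],1],[[0,0,0],[0,0,-0.42],1],[[0,0,0],[0,0,-0.42],1]])

```text
clock: 5.92
ee_pos: [607.5, 336.4, 251.6]
orientation: [0.518, 0.855, 0.004, 0.002]
wrist_force: [-1.4, 0.4, -1.6]
finger_gap: 25.2
```

Run:
```python
from h import *
c=snap("wrist","w4")
go((473,85.5,235),10)
```

```text
turn [0.0039, -0.0011, 0.2931] shift [-0.3188, -0.4676, 0.024]
```

View pics/w4.png

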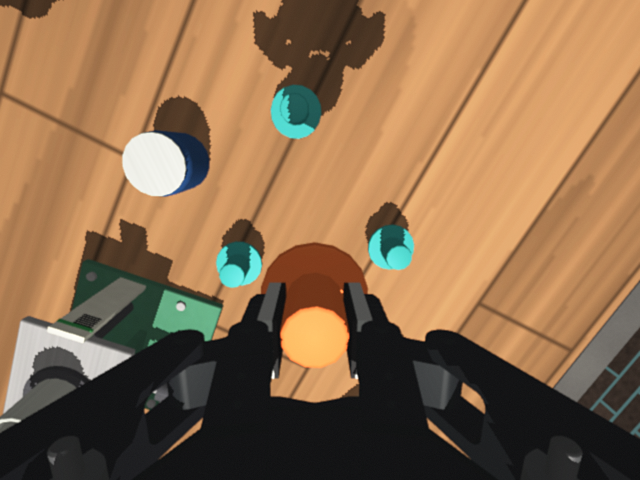

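Run:
```python
from h import *
go((485,5,255),10)
```

```text
turn [0.0039, -0.0011, 0.2931] shift [-0.4726, -0.5207, -0.0163]
```

>>> jog_arm(commands=[[[0,0,0.29],[-0.47,-0.52,-0.016],1],[[0,0,0.29],[-0.47,-0.52,-0.016],1],[[0,0,0.29],[-0.47,-0.52,-0.016],1],[[0,0,0.29],[-0.47,-0.52,-0.016],1],[[0,0,0.29],[-0.47,-0.52,-0.016],1],[[0,0,0.29],[-0.47,-0.52,-0.016],1],[[0,0,0.29],[-0.47,-0.52,-0.016],1],[[0,0,0.29],[-0.47,-0.52,-0.016],1],[[0,0,0.29],[-0.47,-0.52,-0.016],1]])

```text
clock: 7.1
ee_pos: [484.8, 7.8, 254.4]
orientation: [0.641, 0.768, 0.002, 0.0]
wrist_force: [-0.3, 1.1, -1.2]
finger_gap: 24.9
```

Run:
```python
from h import *
c=snap("wrist","w5")
print(proj(c,(473,85.5,165)))
```

```text
[316.40795369 126.53974286]
```

View pics/w5.png

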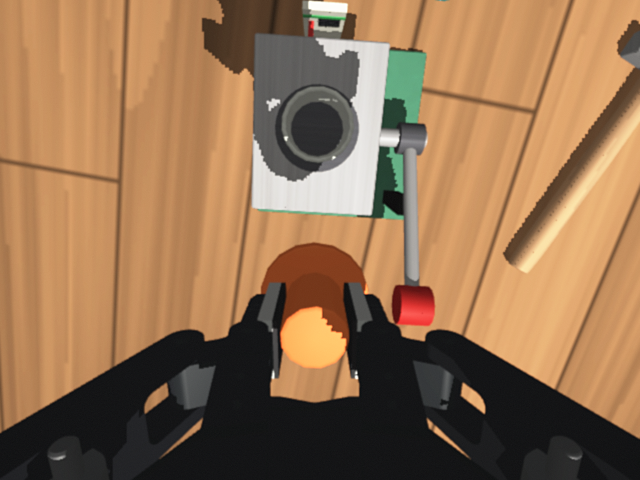

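Run:
```python
from h import *
c=load("w5"); crop(c,317,125,48,48,8,"w5c")
crop(c,413,220,50,100,3,"w5k")
```

```text
(no output)
```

View pics/w5c.png

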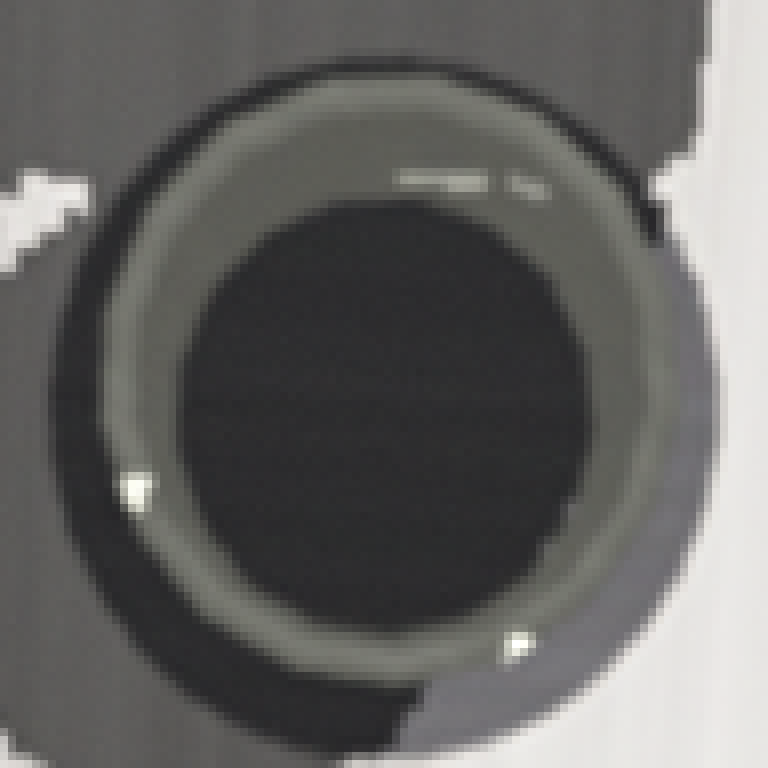

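View pics/w5k.png

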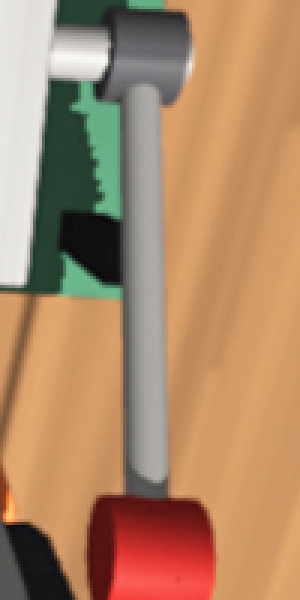

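Run:
```python
from h import *
c=load("w5"); print(plane(c,317.1,124,165))
# plug grip top centre in image: z est 254.4-35+64
print(plane(c,313.5,338,283.4))
# hub disc/knob
print("knob", plane(c,413.5,302,140))
go((472.8,86.5,225),10)
```

```text
[473.15195389  87.06597411 165.        ]
[485.10767196   7.64857756 283.4       ]
knob [572.65894596 -29.57226017 140.        ]
turn [0.0032, -0.0024, 0.0055] shift [0.1591, 0.0043, 0.0594]
```

>>> jog_arm(commands=[[[0,0,0],[0.16,0.004,0.02],1],[[0,0,0],[0.16,0.004,0.03],1],[[0,0,0],[0.16,0.004,0.06],1],[[0,0,0],[0.16,0.004,0.06],1],[[0,0,0],[0.16,0.004,0.06],1]])

```text
clock: 7.78
ee_pos: [472.8, 85.8, 224.6]
orientation: [0.641, 0.767, 0.002, 0.0]
wrist_force: [0.5, 0.6, -1.1]
finger_gap: 24.8
```

Run:
```python
from h import *
c=snap("side","s6")
c2=snap("top","t6")
crop(c,370,240,60,50,6,"s6c")
crop(c2,302,290,60,50,6,"t6c")
go((473,86.5,225),10)
```

```text
turn [0.0037, -0.0022, 0.0038] shift [0.0008, 0.0001, -0.0001]
```

View pics/s6c.png

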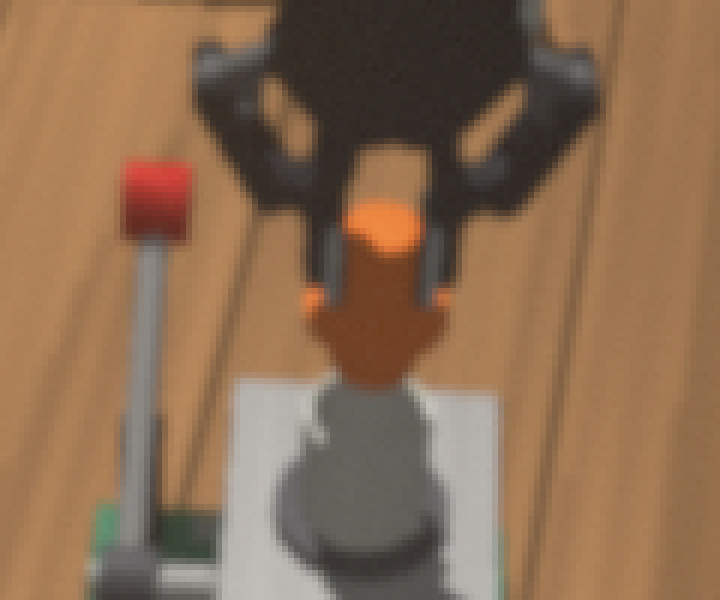

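>>> jog_arm(commands=[[[0,0,0],[0.001,0,0.03],1],[[0,0,0],[0.001,0,0.05],1],[[0,0,0],[0.001,0,0.065],1],[[0,0,0],[0.001,0,0.075],1],[[0,0,0],[0.001,0,0.08],1],[[0,0,0],[0.001,0,0.085],1],[[0,0,0],[0.001,0,0.09],1]])

```text
clock: 8.75
ee_pos: [473.3, 86.8, 180.0]
orientation: [0.641, 0.767, 0.002, 0.001]
wrist_force: [-0.3, -0.2, -0.6]
finger_gap: 24.8
```

Run:
```python
from h import *
c=snap("side","s7")
c2=snap("top","t7")
crop(c,370,240,60,50,6,"s7c")
crop(c2,302,290,60,50,6,"t7c")
```

```text
(no output)
```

View pics/s7c.png

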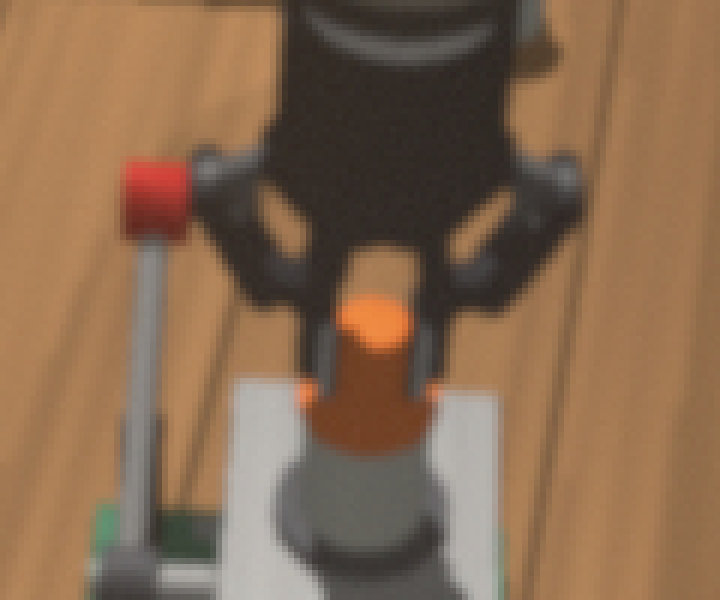

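In the side view (crop scale 6, collar at about 370,410) the shank is in the tube. I'll go down in small steps until it makes contact.

>>> jog_arm(commands=[[[0,0,0],[0,0,0.002],1],[[0,0,0],[0,0,0.004],1],[[0,0,0],[0,0,0.006],1],[[0,0,0],[0,0,0.006],1]])

```text
clock: 9.35
ee_pos: [473.4, 86.9, 177.6]
orientation: [0.641, 0.767, 0.002, 0.001]
wrist_force: [-2.4, -0.8, 6.3]
finger_gap: 24.6
```

>>> jog_arm(commands=[[[0,0,0],[0,0,0],0.2],[[0,0,0],[0,0,0],0],[[0,0,0],[0,0,0],-0.4],[[0,0,0],[0,0,0],-0.4],[[0,0,0],[0,0,0],-0.4],[[0,0,0],[0,0,-0.02],-0.4],[[0,0,0],[0,0,-0.1],-0.4],[[0,0,0],[0,0,-0.16],-0.4],[[0,0,0],[0,0,-0.16],-0.4]])

```text
clock: 10.48
ee_pos: [474.7, 87.3, 260.5]
orientation: [0.641, 0.767, 0.004, 0.003]
wrist_force: [0.5, -1.0, -0.3]
finger_gap: 59.8
```

Run:
```python
from h import *
c=snap("side","s8")
c2=snap("top","t8"); w=snap("wrist","w8")
crop(c,370,240,60,50,6,"s8c")
crop(w,313,300,80,60,5,"w8c")
crop(c2,302,290,60,50,6,"t8c")
go((485,5,257),6)
```

```text
turn [0.0035, -0.0019, 0.0706] shift [-0.1647, -0.0046, -0.0001]
```

View pics/s8c.png

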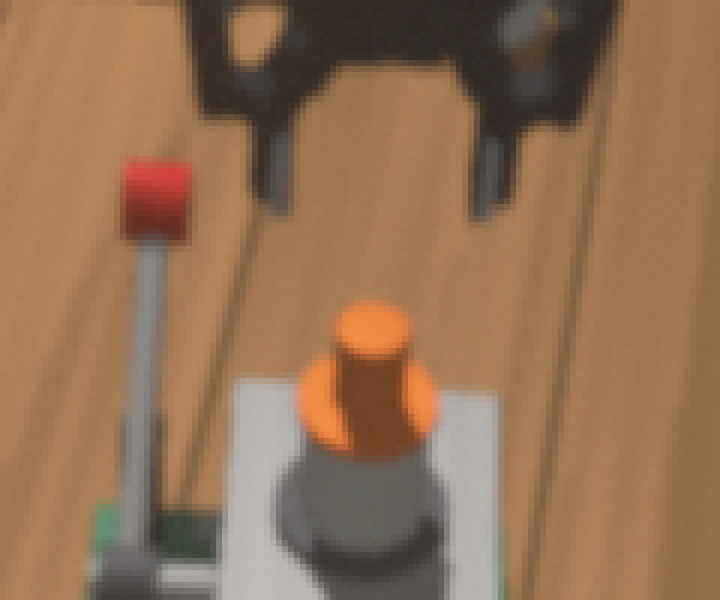

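View pics/w8.png

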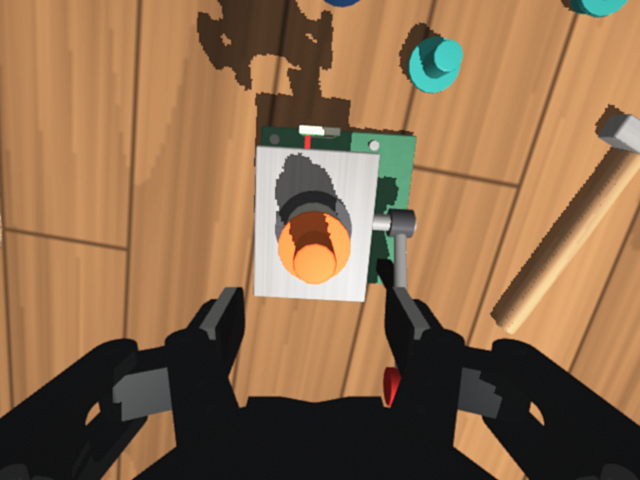

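Run:
```python
from h import *
s,t,w=load("s8"),load("t8"),load("w8")
crop(t,302,290,25,20,16,"t8z")
ps=(310+372/6-.5,190+328/6-.5)
print("exp",proj(s,(473,86.5,207)),"got",ps, "exp collar", proj(s,(473,86.5,171)))
print("exp top",proj(t,(473,86.5,207)),proj(t,(473,86.5,171)))
print("exp wrist",proj(w,(473,86.5,207)),proj(w,(473,86.5,171)))
```

```text
exp [371.4924555  244.84898835] got (371.5, 244.16666666666666) exp collar [370.58714747 256.87149063]
exp top [301.10680859 297.94949458] [302.22770869 297.96525308]
exp wrist [312.61659861 265.45546208] [312.56257669 248.09246044]
```

View pics/t8z.png

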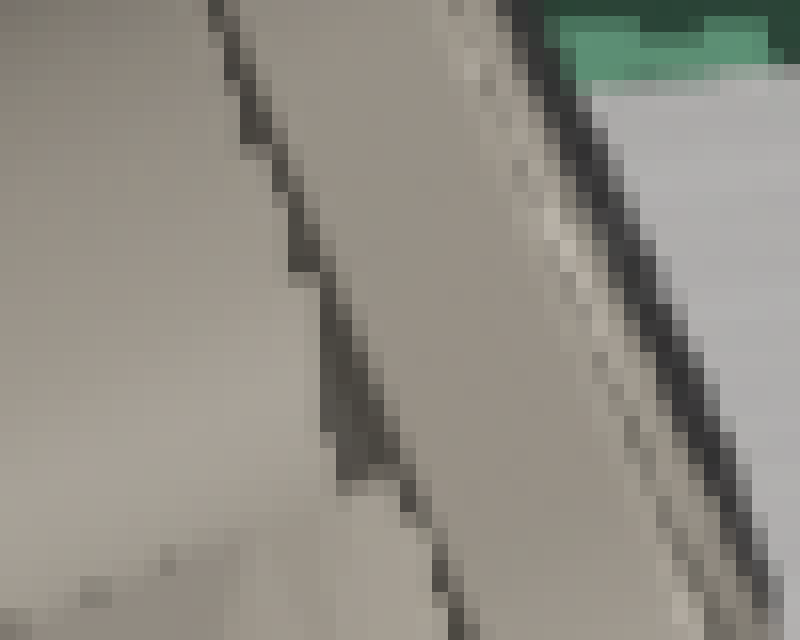

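View pics/w8c.png

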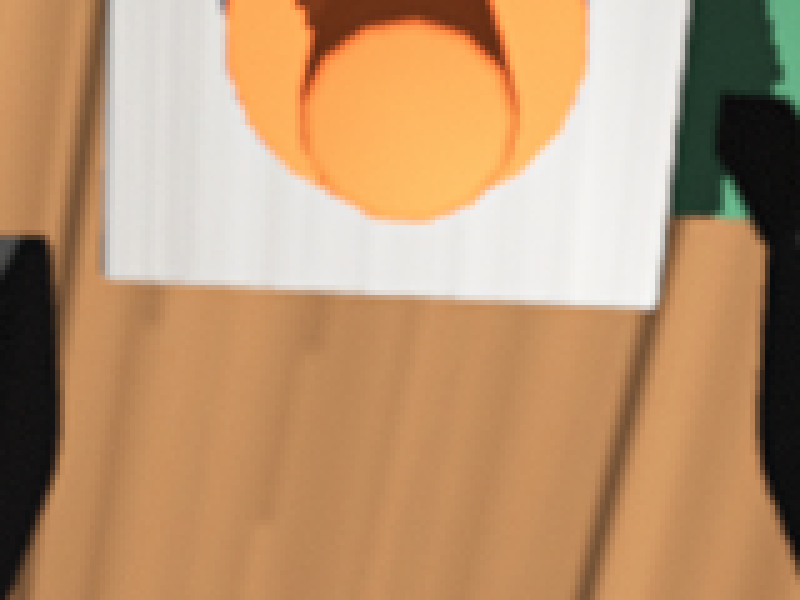

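Run:
```python
from h import *
w=load("w5"); print(plane(w,413.5,305,137))
go((571.5,-95,240),6)
go((571.5,-32,240),6)
```

```text
[574.47918032 -33.31252157 137.        ]
turn [0.0035, -0.0019, 0.0706] shift [-0.3924, 0.13, 0.034]
turn [0.0035, -0.0019, 0.0706] shift [-0.2684, 0.1524, 0.0343]
```

>>> jog_arm(commands=[[[0.003,-0.002,0.07],[-0.39,0.13,0.034],-0.4],[[0.003,-0.002,0.07],[-0.39,0.13,0.034],-0.4],[[0.003,-0.002,0.07],[-0.39,0.13,0.034],-0.4],[[0.003,-0.002,0.07],[-0.39,0.13,0.034],-0.4],[[0.003,-0.002,0.07],[-0.39,0.13,0.034],-0.4],[[0.003,-0.002,0.07],[-0.39,0.13,0.034],-0.4]])

```text
clock: 11.38
ee_pos: [570.6, -91.4, 239.7]
orientation: [0.668, 0.744, 0.0, -0.001]
wrist_force: [-0.4, 0.2, -0.6]
finger_gap: 59.7
```

Run:
```python
from h import *
w=snap("wrist","w9")
b=blobs(mask(w,"red")); print(b)
print(proj(w,(572,-33,137)))
```

```text
[([326.5, 160.4], [307, 138, 40, 46, 1756])]
[324.73943363 159.30516135]
```

View pics/w9.png

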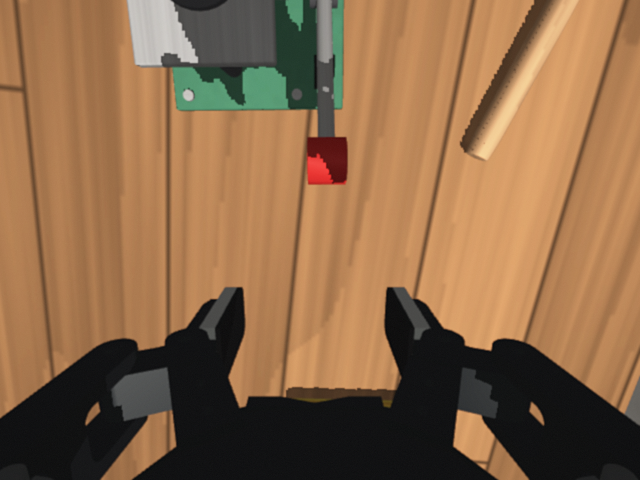

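Run:
```python
from h import *
w=load("w9"); k=plane(w,326.7,160.8,137); print(k)
go((k[0],k[1],175),6); go((k[0],k[1],119),6)
```

```text
[573.43743663 -33.83824127 137.        ]
turn [0.0002, -0.0007, 0.0037] shift [0.1137, 0.0179, 0.1301]
turn [0.0002, -0.0007, 0.0037] shift [0.1136, 0.0179, 0.2421]
```

>>> jog_arm(force=20, commands=[[[0,0,0.003],[0.1137,0.017,0.03],-0.4],[[0,0,0.003],[0.1137,0.017,0.08],-0.4],[[0,0,0.003],[0.1137,0.017,0.13],-0.4],[[0,0,0.003],[0.1137,0.017,0.18],-0.4],[[0,0,0.003],[0.1137,0.017,0.22],-0.4],[[0,0,0.003],[0.1137,0.017,0.242],-0.4],[[0,0,0.003],[0.1137,0.017,0.242],-0.4]])

```text
clock: 12.3
ee_pos: [572.4, -32.9, 118.9]
orientation: [0.668, 0.744, 0.0, -0.001]
wrist_force: [0.2, -0.1, 0.3]
finger_gap: 59.8
```

Run:
```python
from h import *
w=snap("wrist","w10")
b=blobs(mask(w,"red")); print(b)
```

```text
[([312.2, 323.6], [278, 285, 73, 83, 5028])]
```

View pics/w10.png

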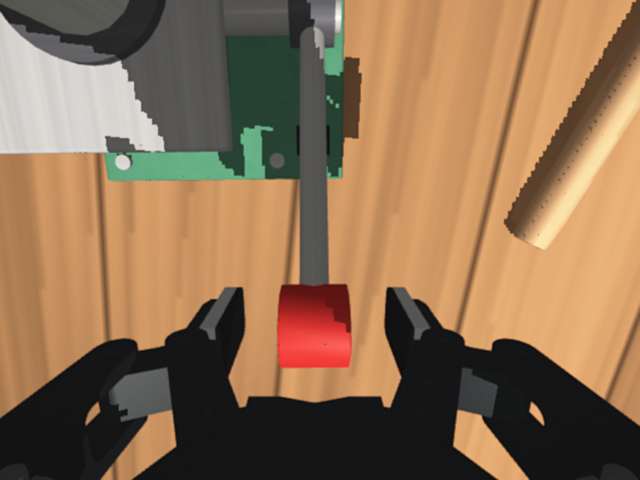

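The knob (314,326) is centred between the pads. I'll close lightly.

>>> jog_arm(force=25, commands=[[[0,0,0],[0,0,0],1],[[0,0,0],[0,0,0],1],[[0,0,0],[0,0,0],1],[[0,0,0],[0,0,0],1],[[0,0,0],[0,0,0],1],[[0,0,0],[0,0,0],1]])

```text
clock: 13.1
ee_pos: [572.5, -33.3, 120.2]
orientation: [0.668, 0.744, -0.0, -0.0]
wrist_force: [-3.6, -1.2, 5.7]
finger_gap: 25.9
```

Run:
```python
from h import *
from workcell import bot
s=bot.state(); print(s["ee_pos"],s["wrist_force"],s["finger_gap"])
R0=R.from_quat(s["orientation"])
yaw=np.radians(6); yh=np.array([-np.sin(yaw),np.cos(yaw),0])
p0=s["ee_pos"]
for a in np.arange(0.15,1.06,0.15):
    th=np.radians(30)+a
    # offset from knob rest
    dy=150*(np.cos(np.radians(30))-np.cos(th)); dz=150*(np.sin(th)-0.5)
    print(round(a,2),(R0.inv().apply(dy*yh+[0,0,dz])/500).round(3).tolist())
```

```text
[572.54938986 -33.34895501 120.22074856] [-3.57335732 -1.17928421  5.70911257] 25.872694439287315
0.15 [0.025, 0.0, -0.037]
0.3 [0.056, 0.0, -0.07]
0.45 [0.091, 0.0, -0.098]
0.6 [0.13, 0.0, -0.12]
0.75 [0.172, 0.0, -0.137]
0.9 [0.216, 0.0, -0.147]
1.05 [0.261, 0.001, -0.15]
```

>>> jog_arm(commands=[[[0,0,0],[0.012,0,-0.019],1],[[0,0,0],[0.025,0,-0.037],1],[[0,0,0],[0.04,0,-0.054],1],[[0,0,0],[0.056,0,-0.07],1],[[0,0,0],[0.073,0,-0.085],1],[[0,0,0],[0.091,0,-0.098],1],[[0,0,0],[0.091,0,-0.098],1]])

```text
clock: 13.98
ee_pos: [567.1, 12.6, 169.7]
orientation: [0.668, 0.744, -0.0, -0.0]
wrist_force: [-3.0, -1.8, -3.3]
finger_gap: 25.7
```

Run:
```python
from h import *
w=snap("wrist","w11"); s=snap("side","s11")
crop(s,360,240,70,60,5,"s11c")
```

```text
(no output)
```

View pics/s11c.png

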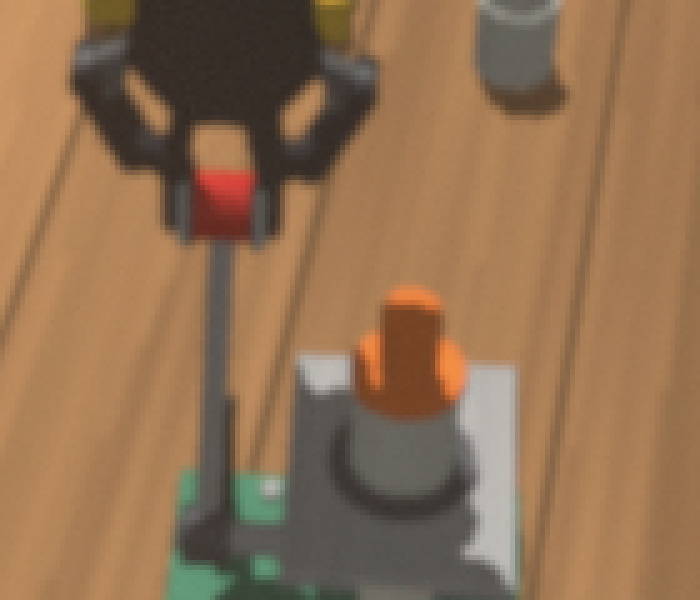

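View pics/w11.png

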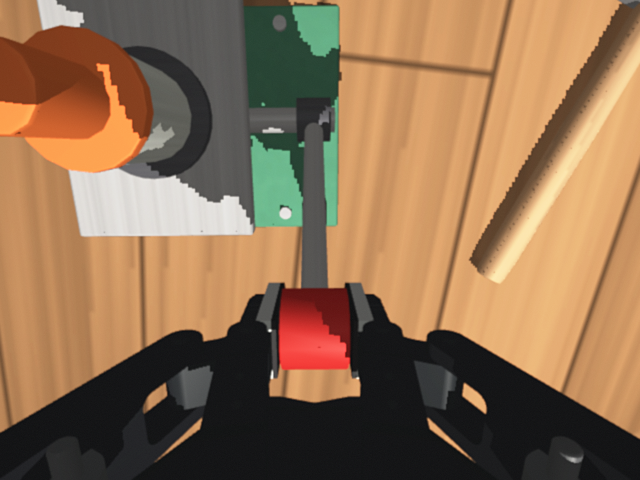

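>>> jog_arm(commands=[[[0,0,0],[0.019,0,-0.012],1],[[0,0,0],[0.039,0,-0.022],1],[[0,0,0],[0.06,0,-0.031],1],[[0,0,0],[0.081,0,-0.039],1],[[0,0,0],[0.103,0,-0.045],1],[[0,0,0],[0.125,0,-0.049],1],[[0,0,0],[0.147,0,-0.051],1],[[0,0,0],[0.169,0,-0.052],1],[[0,0,0],[0.169,0,-0.052],1],[[0,0,0],[0.169,0,-0.052],1]])

```text
clock: 15.32
ee_pos: [557.2, 97.2, 195.8]
orientation: [0.668, 0.744, -0.001, -0.001]
wrist_force: [-5.1, -3.8, -2.0]
finger_gap: 25.6
```

Run:
```python
from h import *
w=snap("wrist","w12"); s=snap("side","s12"); t=snap("top","t12")
crop(s,360,250,70,60,5,"s12c")
from workcell import bot
st=bot.state(); print(st["ee_pos"],st["wrist_force"],st["clock"])
```

```text
[557.17022699  97.16734248 195.7477737 ] [-6.59003322 -3.93800415 -1.58641725] 15.475
```

View pics/s12c.png

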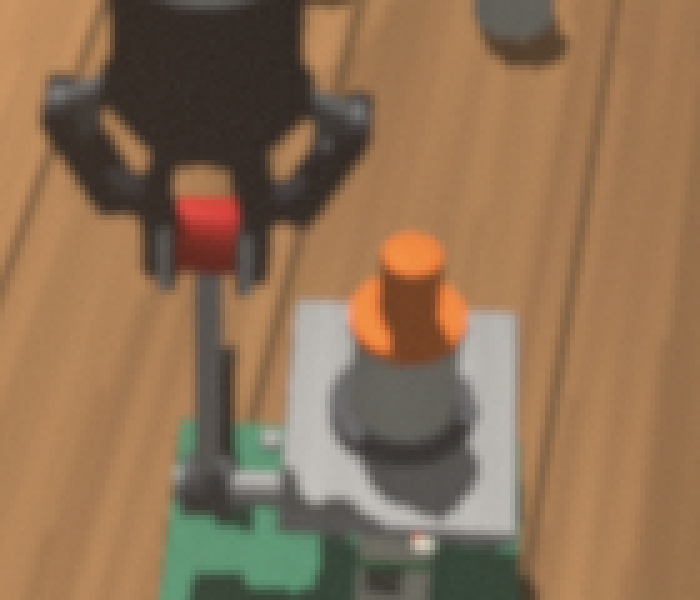

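View pics/w12.png

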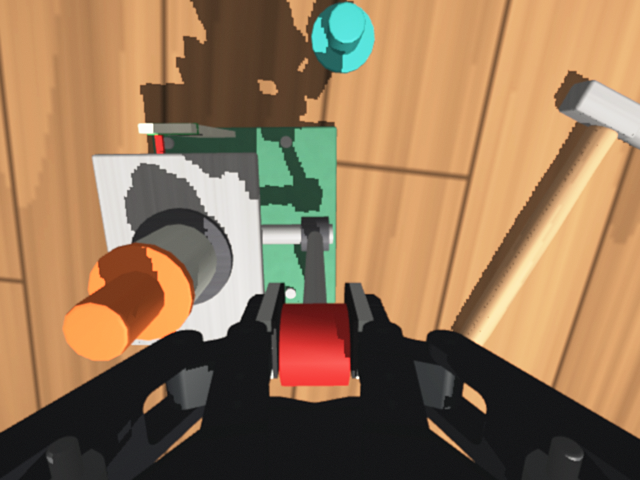

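Run:
```python
from h import *
for n in("w9","w10","w11","w12"):
    w=load(n); b=blobs(mask(w,"red"),200); print(n,w["xyz"].round(1),b)
w=load("w12")
def bb(n):
    b=max(blobs(mask(load(n),"red"),200),key=lambda x:x[1][4])[1]; return (b[0]+(b[2]-1)/2,b[1]+(b[3]-1)/2)
print("rest",plane(load("w10"),*bb("w10"),137),"now",plane(w,*bb("w12"),212))
print("w11",plane(load("w11"),*bb("w11"),62+150*np.sin(np.radians(30)+.45)))
s=load("s12");print("side", plane(s,331.1,236.3,212))
yaw=np.radians(6)
ax=np.array([558.5,95.5]);yh=np.array([-np.sin(yaw),np.cos(yaw)])
for a in(.85,.95,1.05,1.15):
    th=np.pi/6+a; k=np.r_[ax-yh*150*np.cos(th),62+150*np.sin(th)]
    print(a,k.round(1),proj(s,k),proj(w,k))
print("hub",proj(w,np.r_[ax,62]),proj(s,np.r_[ax,62]))
for z in (205,207,212,217): print("plugtop",z,proj(s,(473,86.5,z)))
print(290+411/5-.5,190+256/5-.5)
```

```text
w9 [564.  -25.  382.6] [([326.5, 160.4], [307, 138, 40, 46, 1756])]
w10 [566.   33.6 261.7] [([312.2, 323.6], [278, 285, 73, 83, 5028])]
w11 [560.6  79.3 312.5] [([312.9, 326.3], [278, 288, 73, 82, 4852])]
w12 [550.9 163.7 338.6] [([313.7, 341.5], [278, 304, 73, 82, 4718])]
rest [573.11568718 -34.16062382 137.        ] now [558.84316237  86.73298176 212.        ]
w11 [567.9645876    9.3440608  186.03721302]
side [558.72711224  83.68181882 212.        ]
0.85 [561.6  66.3 209.1] [331.4306886  231.45447653] [315.2301597  383.78963558]
0.95 [560.   81.  211.3] [330.74769074 235.58449739] [315.36874704 356.15547053]
1.05 [558.5  95.9 212. ] [330.04290899 240.36067689] [315.51701829 323.94138943]
1.15 [556.9 110.8 211.2] [329.32469613 245.74063069] [315.66977496 288.02805991]
hub [315.32898609 233.80258018] [329.98563684 287.3850536 ]
plugtop 205 [371.44112449 245.53066492]
plugtop 207 [371.4924555  244.84898835]
plugtop 212 [371.62132965 243.13753799]
plugtop 217 [371.75099039 241.41564179]
371.7 240.7
```

>>> jog_arm(force=50, commands=[[[0,0,0],[0.005,0,0],1],[[0,0,0],[0.01,0,0],1],[[0,0,0],[0.015,0,0],1],[[0,0,0],[0.019,0,0],1],[[0,0,0],[0.019,0,0],1],[[0,0,0],[0.019,0,0],1]])

```text
clock: 16.23
ee_pos: [556.1, 106.0, 195.7]
orientation: [0.668, 0.744, -0.001, -0.001]
wrist_force: [-0.4, -6.0, -6.0]
finger_gap: 25.2
```

Run:
```python
from h import *
w=snap("wrist","w13"); s=snap("side","s13"); t=snap("top","t13")
b=max(blobs(mask(w,"red"),200),key=lambda x:x[1][4])[1]; p=(b[0]+(b[2]-1)/2,b[1]+(b[3]-1)/2)
print("knob",p,plane(w,*p,212))
crop(s,360,250,70,60,5,"s13c"); crop(w,160,300,120,100,4,"w13c")
yaw=np.radians(6)
ax=np.array([558.5,95.5]);yh=np.array([-np.sin(yaw),np.cos(yaw)])
for a in(.95,1.05,1.15):
    th=np.pi/6+a; k=np.r_[ax-yh*150*np.cos(th),62+150*np.sin(th)]
    print(a,k.round(1),proj(s,k),proj(w,k))
```

```text
knob (314.5, 346.0) [558.02227277  94.96740051 212.        ]
0.95 [560.   81.  211.3] [330.74769074 235.58449739] [315.69828077 375.07649873]
1.05 [558.5  95.9 212. ] [330.04290899 240.36067689] [315.82222292 344.0229087 ]
1.15 [556.9 110.8 211.2] [329.32469613 245.74063069] [315.94751417 309.17478867]
```

View pics/s13c.png

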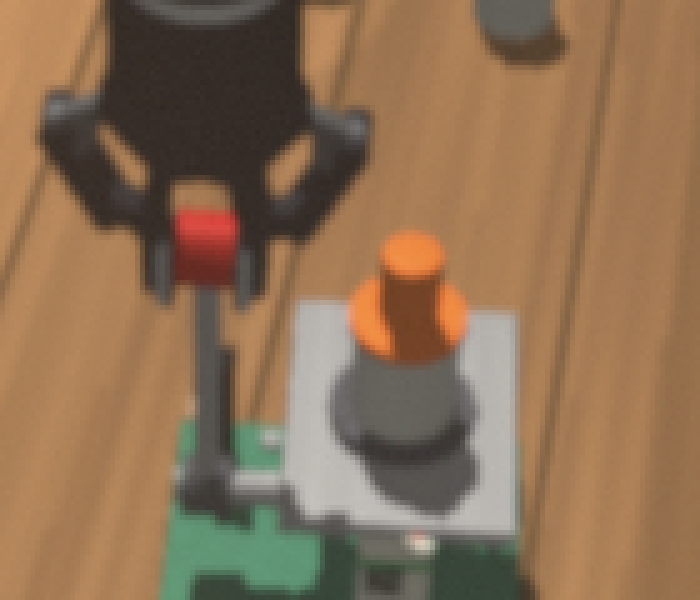

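View pics/w13.png

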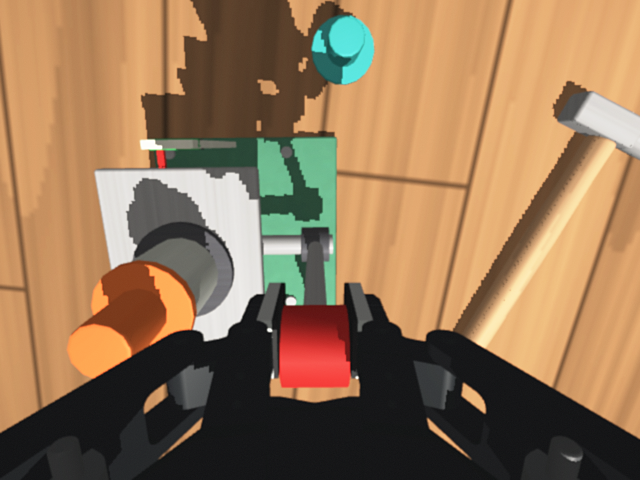

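>>> jog_arm(commands=[[[0,0,0],[0.002,0,0],1],[[0,0,0],[0.002,0,0],1],[[0,0,0],[0.002,0,0],1],[[0,0,0],[0.002,0,0],1],[[0,0,0],[0.002,0,0],1],[[0,0,0],[0.002,0,0],1],[[0,0,0],[0.002,0,0],1],[[0,0,0],[0.002,0,0],1]])

```text
clock: 17.38
ee_pos: [556.0, 106.4, 195.7]
orientation: [0.669, 0.744, -0.002, -0.0]
wrist_force: [-0.9, -5.6, -6.8]
finger_gap: 25.3
```

Run:
```python
from h import *
w=snap("wrist","w14"); t=snap("top","t14"); s=snap("side","s14")
b=max(blobs(mask(w,"red"),200),key=lambda x:x[1][4])[1]; p=(b[0]+(b[2]-1)/2,b[1]+(b[3]-1)/2)
print("knob",p,plane(w,*p,212))
# plug top from wrist: bbox of lit top approx via crop
crop(w,120,310,80,60,5,"w14c")
print(proj(w,(473,86.5,217)),proj(w,(473,86.5,207)))
```

```text
knob (314.5, 346.0) [557.9737082   95.30784573 212.        ]
[ 95.72275912 352.14267587] [110.08181368 338.57805596]
```

View pics/w14c.png

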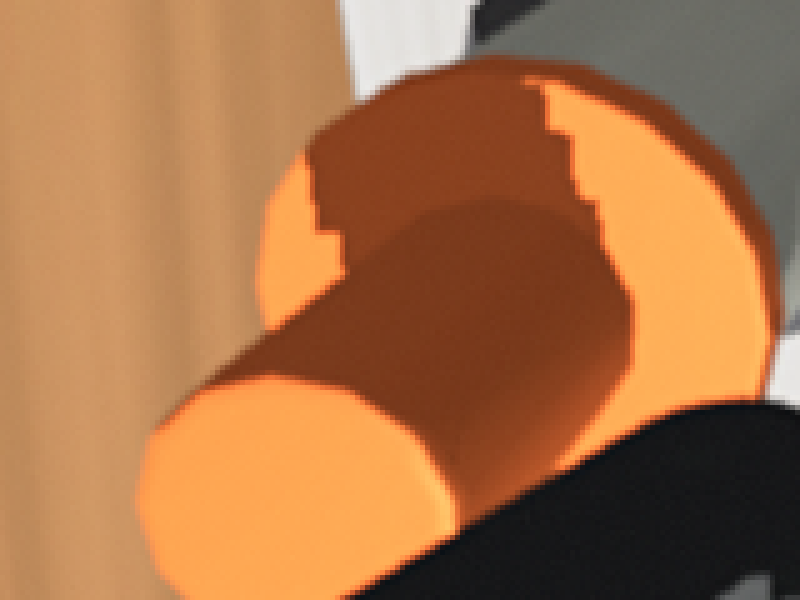

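View pics/s14.png

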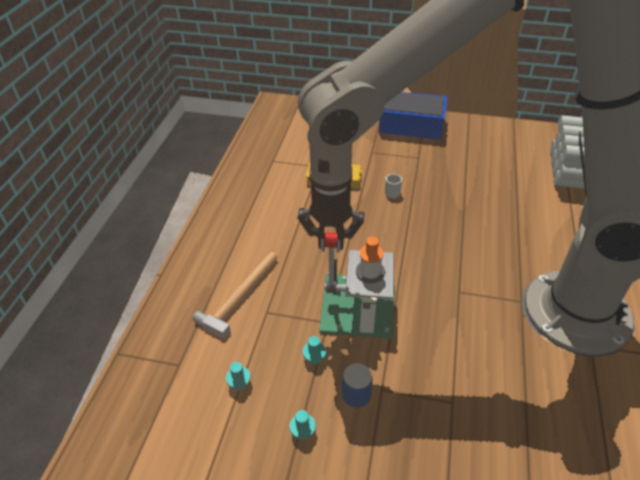

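The lever is upright and steady: the knob is at y about 95 with the axis at about 95.5, so close to 1.05 rad. The plug is seated at full lift, the offcut (394,186), tin (357,385) and hammer are at their starting pixels, and the visible part of the blanks looks unmoved. I'm handing it in.

Run:
```python
from workcell import bot
s=bot.state(); print(s["clock"],s["ee_pos"],s["wrist_force"],abs(s["qd"]).max())
print(bot.sign_off())
```

```text
17.525 [556.03259964 106.34539864 195.66492277] [-0.83592889 -5.82951244 -5.52240405] 0.0015316355863430999
the job is handed in; nothing more can be done
None
```

I put the orange plug into the tube until it stopped against the rim (about 6 N), and let go. Then I gripped the red knob by its flat ends, swung the lever up, and handed in at 17.5 s while still holding it with a 50 N grip. The sign-off gives no verdict.

- **Lever angle:** the last wrist-camera reading puts the knob within 1 mm of straight above the axis, about 1.05 rad. The side view, taken about 1 mm of travel earlier, gave about 1.03 rad. Both are within the 0.92 to 1.18 limits.
- **Slip:** the knob slipped about 10 mm in the fingers on the way up, so I tightened the grip and advanced the arm to make up for it. The knob then kept its place in the grip over the next second.
- **Plug:** it looked upright and fully seated at full lift, with its top about 2 mm from where I predicted, which is about as good as the camera calibration.
- **Rim height:** I did not measure the rim height directly. The plug's top did not change height over the last 9 mm of knob travel, which suggests the cam is at its highest point.
- **Bystanders:** the offcut, tin and hammer are at their starting pixels in the last side view. The blanks were partly hidden by the arm there, but the visible part looked unmoved.

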